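# Stand the fallen meter up and push it home against the bench rail

## Robot

A 7-joint arm with a two-finger parallel gripper is mounted at the origin on the work surface. World frame = base frame: x ahead of the robot, y to its left, z up, the work surface at z = 0. Lengths are in m, angles in rad, forces in N, time in s.
With the tool pointing down it reaches from about 0.4 to 0.9 m from the base axis. Payload 5.5 kg.
Tool frame: the origin (TCP) lies between the finger pads; the fingertips stand tip_extent ahead of it and the grasp point (between the pads) lies 6 mm ahead of it (tip_extent is the distance from the TCP to the fingertips, in m); z points along the fingers, y is the direction in which the jaws open and shut (so a half turn about z gives the same grasp; the last joint's range is limited). The gripper opens to 92 mm and grips with 3 to 60 N. Pads are 19 mm wide; open, the fingers measure 130 mm over their backs; the gripper's body (75 mm by 190 mm) begins 47 mm behind the grasp point.
Start: joints at [1.608, 0.501, -0.427, 1.55, 0.221, 1.138, -0.21], TCP at [0.146, -0.633, 0.252] pointing down, gripper open.
Joint ranges: [-2.88, 2.88], [-0.31, 2.03], [-1.54, 1.56], [0.2, 2.42], [-1.41, 4.55], [0.19, 2.02], [-2.57, 2.57]. Speed limits (rad/s): [2.57, 2.57, 3.14, 3.14, 3.14, 3.14, 3.14].

## Interface

Orientations are given as a unit quaternion [w, x, y, z].
In Python, from workcell import state, get_image, sign_off, spot_in, masks_of, tip_of, tip_extent gives the robot as it stands.
- The arm moves only by the tool arm_command, never from a script. Its arguments are lists of equal length, an entry for each row: "linear": the shift along the tool's x, y, z in m, a list of three; "rotation": the turn, a rotation vector about the tool's x, y, z in degrees, a list of three; "hand": the finger opening in m, from 0 to 0.0918. In form: {"linear": [[tx, ty, tz], ...], "rotation": [[wx, wy, wz], ...], "hand": [hand, ...]}. A call has 1 to 20 rows; each row shifts and turns the commanded pose from where the row before left it, along the tool's axes as they then stand; what a row does not reach is not made up. A row lasts 1/8 s, in which the tool goes at most 62.5 mm and 10.7 degrees, less where a joint would pass 70% of its speed; a pose out of reach is approached as far as the arm can. A call is refused whole if a number of a shift passes 0.0625 or a number of a turn 10.7, either way. A call with a gripper value outside its range is refused whole. The fingers move at their own pace and stop on an object; "grip_force" is the grip in N (left out, the last holds). Time passes only in rows, so rows that do not move let the fingers close. It gives the time, the measured TCP pose, the force and the opening at its end, in the units of the state.
- state(): the state, without advancing time (a new reading comes with each control period).
- get_image(name): name is "side" or "top" or "wrist"; returns a dict with "pixels" (400x640x3 uint8, red, green, blue), "range_z" (400x640 float32, m along the optical axis (not along the pixel's ray), 0 where there is no reading), "fx", "fy", "cx", "cy" (pixels), "R" (3x3) and "t" (3): a world point X has camera coordinates R X + t; the wrist camera has in their place "T_tool_cam" (4x4, takes a point from camera to tool coordinates, whose origin is the TCP and whose axes are the flange's). Camera axes: x right, y down, z forward; pixel columns grow to the right and rows downward; lengths in m; the calibration is good to about 2 mm. A picture is of the moment at which its call begins: read the wrist's pose just before it.
- sign_off(): hands the job in, once; it reports no verdict.
Trained networks look in a picture, given as the dict that the camera call returned (one of the last four; its "shot" number tells which), for a name from the list of things; names that differ only in an ending like _2 or _b are one class to them, and where a whole thing is asked for, a point or a joint stands for the part that bears it (a point fixed in the world has none). Each returns a list of dicts, best first, with "confidence" (0 to 1); they miss things now and then, are a little off and sometimes report something else, mostly with a low value. They report only what shows in the picture. A call takes as long as a camera call.
- spot_in(label, picture): "xyz" ([x, y, z] in m, in the coordinates of the camera as it stood for that picture, good to about 4 mm: the middle of the surface that is visible of it).
- masks_of(label, picture): "pixels" (400x640 bool, what is visible of it).
- tip_of(label, picture): "xyz" ([x, y, z] in m, in the coordinates of the camera as it stood for that picture, good to about 4 mm: a listed point, or the origin of a listed thing).
The state is a dict: "clock": time; "qpos": joint angles; "qvel": joint speeds; "effort": joint torques, N m; "ee_pos": TCP position; "tool_rot": TCP orientation; "wrist_force": force on the tool from outside, world axes, zero at the start; "wrist_torque": the same for the moment, N m; "width": opening from 0.0 (shut) to 1.0 (fully open).
Only numpy, scipy, OpenCV 4.12 (cv2) and the standard library are available. Lean on these libraries where they do the work, as an engineer would, in place of code of your own. Each camera call takes 0.05 s, during which the arm holds its last target. There are 200 camera calls.

## Task

One of the two demonstration meters has fallen onto its back. Push it over so that it stands upright on its heavy foot again, then push it across the bench until its back is flush against the aluminium rail it was lying towards. Only push it, do not lift it off the bench, and leave the other meter, the terminal board and the jar alone.

Things in the scene. Friction and masses are not known exactly. Their poses are not given: they have to be found in the camera images.
- meter: Fallen L-shaped meter, 0.7 kg. Origin: middle of its rear lower edge (heel). Own z is up when standing, +x out of its flat back, y its width (110 mm). Steel foot: x -100 to 0, z 0 to 24 mm. Grey dial housing: x -28 to 0, z 24 to 130 mm. Starts lying on its back, dial up, z level and towards the rail (within 0.3 rad), foot sticking 100 mm up at the end away from the rail.
- foot_tip (a point): Middle of the foot's front upper edge (own x -100, z 24 mm): at the start the upstanding foot's top edge, on the side over the dial. Pushed there away from the rail, the meter tips about its heel; past about 35 degrees it falls onto its foot by itself (centre of mass 46 mm in front of the back, 30 mm above the heel).
- meter_posts (a point): Midpoint between two small round terminals on the dial side of the housing (own x -28, z 53 mm); they stand 12 mm out, 14 mm across, at own y = +-28 mm.
- heel_l (a point): Left end (own y = +55 mm) of the meter's rear lower edge; on the bench surface both when it lies and when it stands.
- heel_r (a point): Right end (own y = -55 mm) of the meter's rear lower edge; on the bench surface both when it lies and when it stands.
- rail: Low aluminium stop rail fixed to the bench, 400 mm long, 30 mm deep, 30 mm high. The origin is the middle of the lower edge of its front face, at bench height; its +x points level into the rail (away from the meter), y runs along it, z is up. A meter that stands home has its back on the front face, its heel at rail x = 0.
- twin: The other meter, of the same shape, size and frame, already standing upright with its back against the rail, near the rail's end at negative rail y. Leave alone.
- board: Small wooden terminal board, 70 x 55 x 47 mm, loose on the bench; origin at the centre of its underside, z up. Leave alone.
- jar: Closed jar, 60 mm across and 60 mm high, loose on the bench; origin at the centre of its underside, z up. Leave alone.

How it is judged:
By the outcome, as a careful person would: the job done as asked, in the order asked, and still so for the second after the job is handed in, with the robot touching nothing.
It also fails if it takes over 59 s, if anything falls off the work surface, if the arm or the gripper's body presses on something with over 40 N, if the wrist force passes 120 N, or if a joint passes its speed limit or range.

## Working session

There is one attempt and no reset: what is moved stays moved. The work goes in short steps, Python scripts to look and compute and a tool call to move; the robot and the scene stay as the last step left them, time stands still between calls to the robot, and variables do not carry over. Pictures are saved under pics/ and viewed, about 8 in all and at most 12, crops included, and the job is handed in when it is done.

Besides the shell and the picture viewer there is one more tool, called after "Emit:" as name(argument=value, ...) on one line, values as JSON. arm_command: Moves the arm, as the interface text tells. Its arguments: {"type":"object","properties":{"linear":{"type":"array","items":{"type":"array","items":{"type":"number"}}},"rotation":{"type":"array","items":{"type":"array","items":{"type":"number"}}},"hand":{"type":"array","items":{"type":"number"}},"grip_force":{"type":"number"}},"required":["linear","rotation","hand"]}

```bash
mkdir -p pics; cat > h.py <<'E'
import numpy as np, cv2
from scipy.spatial.transform import Rotation as Ro
from workcell import *
def Rq(q): return Ro.from_quat(np.r_[q[1:],q[0]])
def w(p,c): return p["R"].T@(np.array(c)-p["t"])
def look(cam,labels,fn=None):
    p=get_image(cam)
    for l in labels:
        for f,n in((tip_of,'tip'),):
            for d in f(l,p)[:3]: print(cam,l,n,w(p,d["xyz"]).round(3),round(d["confidence"],2))
    if fn: cv2.imwrite('pics/'+fn,p["pixels"][:,:,::-1])
    return p
E
python3 - <<'E'
from h import *
s=state();print(s["clock"],s["ee_pos"],s["tool_rot"],s["width"],tip_extent, Rq(s["tool_rot"]).as_matrix().round(3))
L=["meter","foot_tip","meter_posts","heel_l","heel_r","rail","twin","board","jar"]
a=look("top",L,"top1.png");b=look("side",L,"side1.png")
E
```

```text
0.0 [ 0.14531909 -0.63291163  0.25071271] [-9.23343783e-04  9.93632749e-01  1.12663665e-01 -8.20550403e-05] 0.9997183102342607 0.025 [[ 0.975  0.224 -0.   ]
 [ 0.224 -0.975  0.002]
 [ 0.    -0.002 -1.   ]]
top foot_tip tip [0.471 0.049 0.103] 0.67
top meter_posts tip [0.471 0.085 0.03 ] 0.86
top meter_posts tip [0.471 0.045 0.096] 0.7
top heel_l tip [ 0.536  0.034 -0.002] 0.85
top heel_l tip [0.427 0.016 0.   ] 0.77
top heel_r tip [ 0.536  0.034 -0.002] 0.85
top heel_r tip [0.427 0.016 0.   ] 0.77
top rail tip [ 0.546  0.218 -0.003] 0.58
top twin tip [0.686 0.227 0.   ] 0.59
top board tip [ 0.563 -0.329 -0.002] 0.56
side meter tip [0.479 0.027 0.002] 0.77
side foot_tip tip [0.474 0.049 0.104] 0.81
side foot_tip tip [ 0.727 -0.04  -0.003] 0.67
side meter_posts tip [0.474 0.081 0.032] 0.66
side heel_l tip [ 0.532  0.036 -0.004] 0.69
side heel_l tip [0.423 0.022 0.002] 0.65
side heel_r tip [ 0.532  0.036 -0.004] 0.69
side heel_r tip [0.423 0.022 0.002] 0.65
side rail tip [0.549 0.216 0.001] 0.57
side twin tip [0.682 0.234 0.   ] 0.68
side board tip [ 0.566 -0.327  0.   ] 0.68
side jar tip [ 0.727 -0.041 -0.002] 0.85
```

View pics/top1.png

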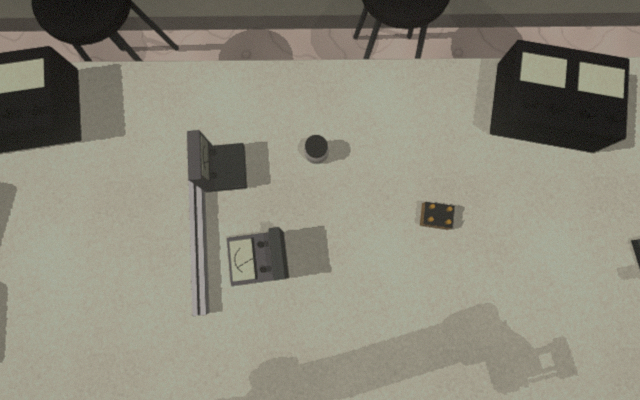

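View pics/side1.png

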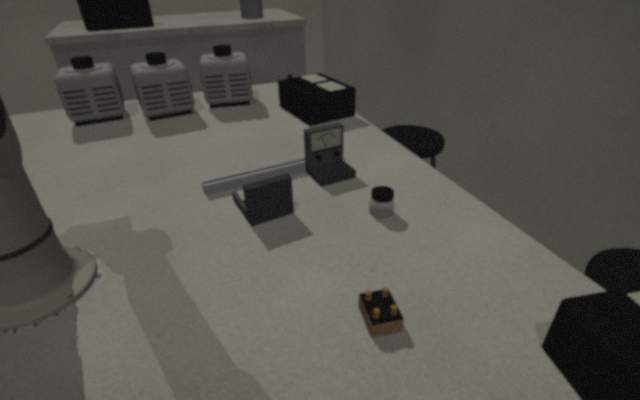

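```bash
python3 - <<'E'
from h import *
p=get_image("top")
print(p["fx"],p["cx"],p["cy"],p["R"].round(3),p["t"].round(3))
m=masks_of("rail",p)
for d in m[:2]:
    v,u=np.nonzero(d["pixels"]&(p["range_z"]>0));z=p["range_z"][v,u]
    X=np.c_[(u-p["cx"])/p["fx"]*z,(v-p["cy"])/p["fy"]*z,z];W=(X-p["t"])@p["R"]
    T=W[abs(W[:,2]-.03)<.006]
    print(d["confidence"],len(T)); r=cv2.minAreaRect(T[:,:2].astype(np.float32));print(r,cv2.boxPoints(r).round(3))
E
```

```text
388.4083936470022 322.16558158391143 195.1789166178072 [[-0.009 -1.    -0.   ]
 [-0.982  0.009 -0.191]
 [ 0.191 -0.001 -0.982]] [-0.054  0.608  0.82 ]
0.93 1750
((0.4968104958534241, 0.22815090417861938), (0.3008214831352234, 0.031674399971961975), 5.027647495269775) [[0.346 0.231]
 [0.348 0.199]
 [0.648 0.226]
 [0.645 0.257]]
```

```bash
cat >> h.py <<'E'
def sim(lin,rot,p=None,R=None):
    s=state(); p=np.array(s["ee_pos"]) if p is None else p; R=Rq(s["tool_rot"]) if R is None else R
    for l,r in zip(lin,rot): p=p+R.apply(l); R=R*Ro.from_rotvec(np.deg2rad(r))
    return p,R
def need(target,ang): # tool-frame shift to target, yaw so tool y points at ang deg
    s=state();R=Rq(s["tool_rot"]);M=R.as_matrix();y=np.r_[np.cos(np.deg2rad(ang)),np.sin(np.deg2rad(ang)),0]
    Z=np.r_[0,0,-1.];G=np.c_[np.cross(y,Z),y,Z]
    print("shift",R.inv().apply(np.array(target)-s["ee_pos"]).round(4),"rot",np.rad2deg((R.inv()*Ro.from_matrix(G)).as_rotvec()).round(2),"F",np.round(s["wrist_force"],1),"t",s["clock"])
E
python3 - <<'E'
from h import *
p,R=sim([[.055,-.010,0]]*16,[[0,0,-5.3]]*16)
print(p,R.as_matrix().round(3))
E
```

```text
[0.51578201 0.09288851 0.25172528] [[-0.135  0.991  0.   ]
 [ 0.991  0.135 -0.   ]
 [-0.     0.    -1.   ]]
```

Emit:
arm_command(linear=[[0.03,0,0],[0.055,-0.01,0],[0.055,-0.01,0],[0.055,-0.01,0],[0.055,-0.01,0],[0.055,-0.01,0],[0.055,-0.01,0],[0.055,-0.01,0]], rotation=[[0,0,0],[0,0,-5.3],[0,0,-5.3],[0,0,-5.3],[0,0,-5.3],[0,0,-5.3],[0,0,-5.3],[0,0,-5.3]], hand=[0,0,0,0,0,0,0,0])

```text
clock: 2.1
ee_pos: [0.4744, -0.3826, 0.2519]
tool_rot: [0.0, 0.906, 0.424, 0.0]
wrist_force: [1.3, -0.9, -1.0]
width: 0.181
```

```bash
python3 - <<'E'
from h import *
need([.469,.071,.25],8.3)
p,R=sim([[.055,-.022,0]]*9,[[0,0,-5.3]]*9)
print(p,R.as_matrix().round(3))
E
```

```text
shift [ 0.3451 -0.2945  0.0018] rot [ 4.00e-02  1.00e-02 -4.81e+01] F [ 1.3 -0.9 -1. ] t 2.1
[0.44542569 0.13460281 0.25172143] [[-0.138  0.99   0.001]
 [ 0.99   0.138 -0.   ]
 [-0.     0.001 -1.   ]]
```

Emit:
arm_command(linear=[[0.048,-0.018,0],[0.048,-0.018,0],[0.048,-0.018,0],[0.048,-0.018,0],[0.048,-0.018,0],[0.048,-0.018,0],[0.048,-0.018,0],[0.048,-0.018,0],[0.048,-0.018,0],[0,0,0],[0,0,0]], rotation=[[0,0,-5.3],[0,0,-5.3],[0,0,-5.3],[0,0,-5.3],[0,0,-5.3],[0,0,-5.3],[0,0,-5.3],[0,0,-5.3],[0,0,-5.3],[0,0,0],[0,0,0]], hand=[0,0,0,0,0,0,0,0,0,0,0])

```text
clock: 3.48
ee_pos: [0.4594, 0.0635, 0.2519]
tool_rot: [0.001, 0.658, 0.753, -0.0]
wrist_force: [0.7, -0.7, 0.2]
width: 0.005
```

```bash
python3 - <<'E'
from h import *
need([.469,.071,.107],8.3)
s=state();print(s["qpos"],s["width"])
p=get_image("wrist");cv2.imwrite('pics/w1.png',p["pixels"][:,:,::-1])
R=Rq(s["tool_rot"]).as_matrix();T=p["T_tool_cam"]
for l in["foot_tip","meter_posts","heel_l","heel_r"]:
    for d in tip_of(l,p)[:2]: print(l,(R@(T@np.r_[d["xyz"],1])[:3]+s["ee_pos"]).round(3),round(d["confidence"],2))
E
```

```text
shift [0.0063 0.0104 0.1449] rot [ 0.03  0.06 -0.59] F [ 0.7 -0.7  0.2] t 3.475
[ 0.73039251  0.27223005 -1.05523254  1.98660215  0.27677027  1.03506112
 -0.31801951] 0.00457023188089983
foot_tip [0.474 0.05  0.104] 0.59
meter_posts [0.469 0.079 0.028] 0.85
heel_l [0.423 0.023 0.006] 0.55
heel_r [0.423 0.023 0.006] 0.55
```

View pics/w1.png

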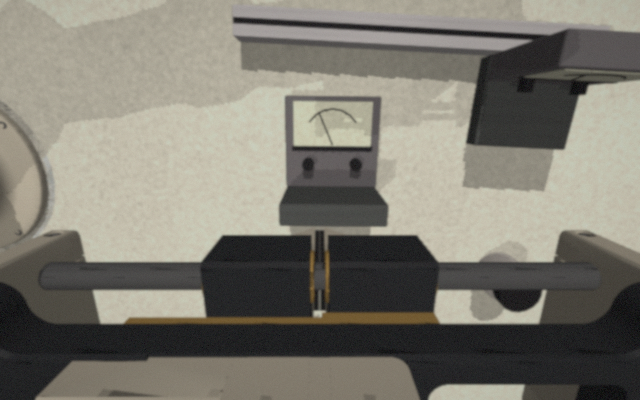

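The wrist view shows the fallen meter (dial around (335,125), foot edge around (333,200)) with the shut fingers centred on it. The foot_tip fix agrees with the other cameras.

Emit:
arm_command(linear=[[0.008,0.011,0.02],[0,0,0.04],[0,0,0.04],[0,0,0.03],[0,0,0.015],[0,0,0],[-0.006,0,0],[-0.006,0,0],[-0.006,0,0],[-0.006,0,0],[0,0,0]], rotation=[[0,0,-0.6],[0,0,0],[0,0,0],[0,0,0],[0,0,0],[0,0,0],[0,0,0],[0,0,0],[0,0,0],[0,0,0],[0,0,0]], hand=[0,0,0,0,0,0,0,0,0,0,0])

```text
clock: 5.1
ee_pos: [0.4727, 0.049, 0.1069]
tool_rot: [0.0, 0.654, 0.756, 0.0]
wrist_force: [-0.8, 2.1, 0.1]
width: 0.004
```

```bash
python3 - <<'E'
from h import *
s=state();print(s["ee_pos"],s["wrist_force"])
look("side",["foot_tip","heel_l","heel_r"],"s2.png")
E
```

```text
[0.47272349 0.04902219 0.10686446] [-0.83854679  2.10688924  0.05999364]
side foot_tip tip [0.478 0.036 0.105] 0.66
side heel_l tip [ 0.423  0.022 -0.   ] 0.78
side heel_l tip [ 0.532  0.034 -0.003] 0.69
side heel_r tip [ 0.423  0.022 -0.   ] 0.78
side heel_r tip [ 0.532  0.034 -0.003] 0.69
```

View pics/s2.png

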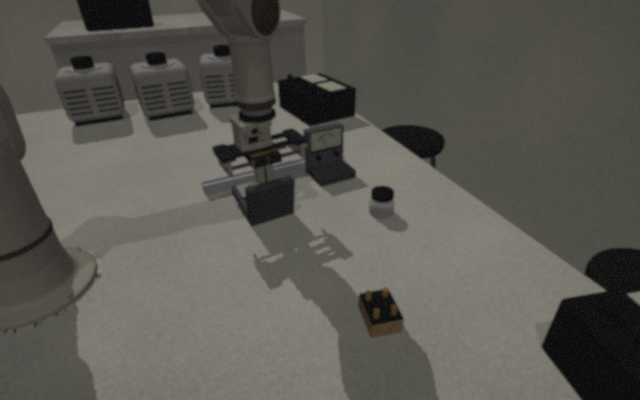

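The side view shows the fingers behind the foot edge at about (265,185). The heel hasn't moved and foot_tip has shifted by 13 mm, so the meter is tipping rather than sliding.

Emit:
arm_command(linear=[[-0.006,0,0],[-0.006,0,0],[-0.006,0,0],[-0.006,0,0],[-0.006,0,0],[-0.006,0,0],[0,0,0]], rotation=[[0,0,0],[0,0,0],[0,0,0],[0,0,0],[0,0,0],[0,0,0],[0,0,0]], hand=[0,0,0,0,0,0,0])

```text
clock: 6.18
ee_pos: [0.4778, 0.0114, 0.1066]
tool_rot: [0.001, 0.655, 0.756, -0.001]
wrist_force: [0.8, -3.8, -0.4]
width: 0.006
```

```bash
python3 - <<'E'
from h import *
look("side",["foot_tip","heel_l"])
E
```

```text
side foot_tip tip [ 0.484 -0.058  0.05 ] 0.62
side heel_l tip [ 0.423  0.023 -0.002] 0.96
```

It has gone past the balance point, and the housing now rests on the back of the fingers. I'll keep moving so it lowers gently.

Emit:
arm_command(linear=[[-0.005,0,0],[-0.005,0,0],[-0.005,0,0],[-0.005,0,0],[-0.005,0,0],[-0.005,0,0],[-0.006,0,0],[-0.006,0,0],[-0.006,0,0],[-0.006,0,0],[0,0,0]], rotation=[[0,0,0],[0,0,0],[0,0,0],[0,0,0],[0,0,0],[0,0,0],[0,0,0],[0,0,0],[0,0,0],[0,0,0],[0,0,0]], hand=[0,0,0,0,0,0,0,0,0,0,0])

```text
clock: 7.7
ee_pos: [0.4855, -0.0399, 0.1067]
tool_rot: [0.0, 0.654, 0.756, -0.0]
wrist_force: [-0.0, -0.4, 0.5]
width: 0.005
```

```bash
python3 - <<'E'
from h import *
look("side",["foot_tip","heel_l","heel_r"],"s3.png");look("top",["heel_l"])
E
```

```text
side foot_tip tip [ 0.488 -0.073  0.027] 0.85
side heel_l tip [ 0.425  0.025 -0.001] 0.58
side heel_l tip [ 0.49  -0.071  0.024] 0.3
side heel_r tip [ 0.425  0.025 -0.001] 0.58
side heel_r tip [ 0.49  -0.071  0.024] 0.3
```

View pics/s3.png

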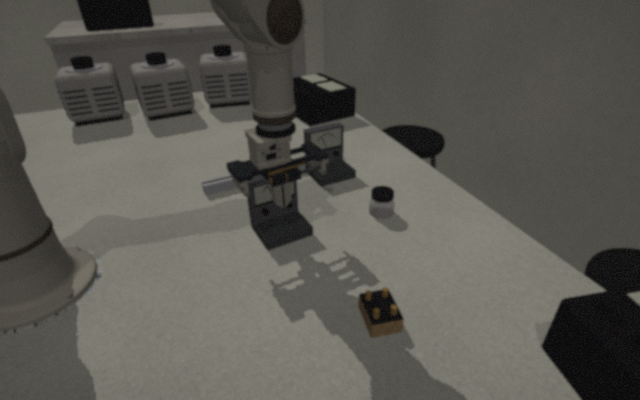

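The meter stands at about (280,215), with the foot front at y≈-0.073. Next I'll go in front of the foot, open the fingers for a two-point push and descend.

Emit:
arm_command(linear=[[-0.022,0,0],[-0.022,0,0],[-0.022,0,0],[0,0,0],[0,-0.005,0.03],[0,0,0.03],[0,0,0.015],[0,0,0]], rotation=[[0,0,0],[0,0,0],[0,0,1.5],[0,0,1.5],[0,0,0],[0,0,0],[0,0,0],[0,0,0]], hand=[0,0,0,0.06,0.06,0.06,0.06,0.06])

```text
clock: 9.0
ee_pos: [0.4894, -0.104, 0.0311]
tool_rot: [-0.001, 0.673, 0.74, -0.0]
wrist_force: [-0.3, -0.0, -0.2]
width: 0.501
```

```bash
python3 - <<'E'
from h import *
need([.490,-.105,.031],5)
s=state();print(s["width"])
L=["foot_tip","heel_l","heel_r","meter_posts","twin"]
look("side",L);p=look("top",L,"t3.png")
# meter's upper face outline
v,u=np.nonzero(p["range_z"]>0);z=p["range_z"][v,u]
W=(np.c_[(u-p["cx"])/p["fx"]*z,(v-p["cy"])/p["fy"]*z,z]-p["t"])@p["R"]
for n,b in(("meter",(.4,.56,-.02,.05)),("twin",(.6,.76,.15,.27))):
    k=W[(W[:,0]>b[0])&(W[:,0]<b[1])&(W[:,1]>b[2])&(W[:,1]<b[3])&(abs(W[:,2]-.13)<.006)]
    print(n,len(k),cv2.minAreaRect(k[:,:2].astype(np.float32)) if len(k)>3 else 0)
E
```

```text
shift [-0.001   0.0005  0.0001] rot [-0.09 -0.06  0.38] F [-0.3 -0.  -0.2] t 9.0
0.5011399731053401
side foot_tip tip [ 0.487 -0.069  0.028] 0.67
side heel_l tip [ 0.683  0.232 -0.002] 0.26
side heel_r tip [ 0.683  0.232 -0.002] 0.26
side meter_posts tip [ 0.726 -0.04  -0.003] 0.39
side twin tip [ 0.684  0.236 -0.003] 0.69
side twin tip [ 0.486 -0.072  0.025] 0.48
top foot_tip tip [ 0.489 -0.073  0.024] 0.6
top foot_tip tip [ 0.684  0.225 -0.002] 0.32
top heel_l tip [ 0.425  0.019 -0.   ] 0.68
top heel_l tip [ 0.535  0.033 -0.001] 0.59
top heel_r tip [ 0.425  0.019 -0.   ] 0.68
top heel_r tip [ 0.535  0.033 -0.001] 0.59
top meter_posts tip [0.482 0.004 0.051] 0.79
top twin tip [0.485 0.007 0.052] 0.5
meter 760 ((0.4795888364315033, 0.013197776861488819), (0.10999494045972824, 0.028084805235266685), 7.2689690589904785)
twin 683 ((0.6836543083190918, 0.21212656795978546), (0.10967034101486206, 0.02938077412545681), 5.020284652709961)
```

View pics/t3.png

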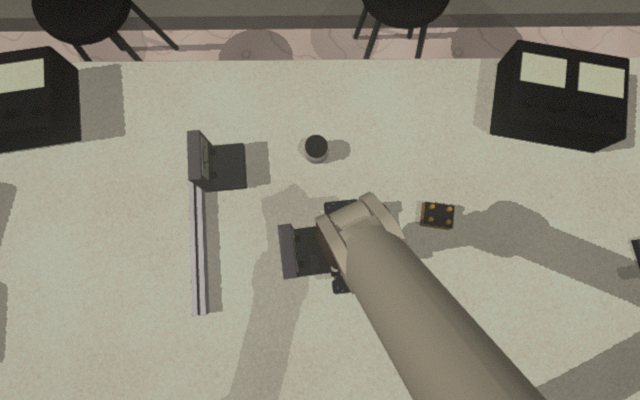

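The meter stands clear with the gripper in front of its foot at about (340,240). It is about 180 mm from home along the rail normal, plus a finger gap of about 21 mm.

Emit:
arm_command(linear=[[0,0,0],[0.008,0,0],[0.008,0,0],[0.004,0,0],[0.004,0,0],[0.006,0,0],[0.008,0,0],[0.01,0,0],[0.01,0,0],[0.01,0,0],[0.01,0,0],[0.01,0,0],[0.01,0,0],[0.01,0,0],[0.01,0,0],[0.01,0,0],[0.01,0,0],[0.008,0,0],[0.004,0,0],[0,0,0]], rotation=[[0,0,0.4],[0,0,0],[0,0,0],[0,0,0],[0,0,0],[0,0,0],[0,0,0],[0,0,0],[0,0,0],[0,0,0],[0,0,0],[0,0,0],[0,0,0],[0,0,0],[0,0,0],[0,0,0],[0,0,0],[0,0,0],[0,0,0],[0,0,0]], hand=[0.06,0.06,0.06,0.06,0.06,0.06,0.06,0.06,0.06,0.06,0.06,0.06,0.06,0.06,0.06,0.06,0.06,0.06,0.06,0.06])

```text
clock: 12.1
ee_pos: [0.477, 0.0455, 0.0318]
tool_rot: [-0.0, 0.676, 0.737, 0.0]
wrist_force: [-0.3, -0.3, -0.2]
width: 0.652
```

```bash
cat >> h.py <<'E'
def tops(fn=None):
    p=get_image("top")
    if fn: cv2.imwrite('pics/'+fn,p["pixels"][:,:,::-1])
    v,u=np.nonzero(p["range_z"]>0);z=p["range_z"][v,u]
    W=(np.c_[(u-p["cx"])/p["fx"]*z,(v-p["cy"])/p["fy"]*z,z]-p["t"])@p["R"]
    c=[]
    for n,b in(("meter",(.38,.60,.0,.28)),("twin",(.61,.76,.15,.28))):
        k=W[(W[:,0]>b[0])&(W[:,0]<b[1])&(W[:,1]>b[2])&(W[:,1]<b[3])&(abs(W[:,2]-.13)<.006)]
        r=cv2.minAreaRect(k[:,:2].astype(np.float32));c.append(np.array(r[0]));print(n,len(k),r)
    d=c[1]-c[0];print("remaining along normal",d@[-.0875,.9962])
    return p
E
python3 - <<'E'
from h import *
s=state();print(s["ee_pos"],s["width"],s["wrist_force"]);tops()
E
```

```text
[0.47702332 0.04548782 0.03177879] 0.6521749682683763 [-0.28237663 -0.2796923  -0.19524479]
meter 83 ((0.47080594301223755, 0.14806978404521942), (0.10975565761327744, 0.01572014018893242), 6.370089530944824)
twin 681 ((0.6840338706970215, 0.2124357968568802), (0.11064591258764267, 0.029467742890119553), 4.669611930847168)
remaining along normal 0.045463978290557865
```

Emit:
arm_command(linear=[[0.008,0,0],[0.008,0,0],[0.008,0,0],[0.008,0,0],[0.006,0,0],[0.004,0,0],[0.002,0,0],[0,0,0]], rotation=[[0,0,0],[0,0,0],[0,0,0],[0,0,0],[0,0,0],[0,0,0],[0,0,0],[0,0,0]], hand=[0.06,0.06,0.06,0.06,0.06,0.06,0.06,0.06])

```text
clock: 13.15
ee_pos: [0.4733, 0.0885, 0.0318]
tool_rot: [-0.0, 0.676, 0.737, 0.0]
wrist_force: [0.0, -3.6, 2.1]
width: 0.651
```

Emit:
arm_command(linear=[[0.002,0,0],[0.002,0,0],[0,0,0]], rotation=[[0,0,0],[0,0,0],[0,0,0]], hand=[0.06,0.06,0.06])

```text
clock: 13.52
ee_pos: [0.4731, 0.0922, 0.0318]
tool_rot: [0.0, 0.676, 0.737, 0.0]
wrist_force: [0.8, -4.4, 1.4]
width: 0.651
```

Emit:
arm_command(linear=[[0.0015,0,0],[0.0015,0,0],[0,0,0]], rotation=[[0,0,0],[0,0,0],[0,0,0]], hand=[0.06,0.06,0.06])

```text
clock: 13.9
ee_pos: [0.4728, 0.095, 0.0318]
tool_rot: [0.0, 0.676, 0.737, -0.0]
wrist_force: [0.8, -5.3, 1.8]
width: 0.654
```

Emit:
arm_command(linear=[[0.001,0,0],[0.001,0,0],[0,0,0]], rotation=[[0,0,0],[0,0,0],[0,0,0]], hand=[0.06,0.06,0.06])

```text
clock: 14.28
ee_pos: [0.4727, 0.0968, 0.0318]
tool_rot: [0.0, 0.676, 0.737, -0.0]
wrist_force: [1.3, -4.4, 2.3]
width: 0.655
```

Emit:
arm_command(linear=[[0.001,0,0],[0.001,0,0],[0,0,0]], rotation=[[0,0,0],[0,0,0],[0,0,0]], hand=[0.06,0.06,0.06])

```text
clock: 14.65
ee_pos: [0.4725, 0.0988, 0.0318]
tool_rot: [0.0, 0.676, 0.737, -0.0]
wrist_force: [0.7, -5.1, 2.3]
width: 0.655
```

Emit:
arm_command(linear=[[0.001,0,0],[0.001,0,0],[0,0,0]], rotation=[[0,0,0],[0,0,0],[0,0,0]], hand=[0.06,0.06,0.06])

```text
clock: 15.02
ee_pos: [0.4723, 0.1008, 0.0318]
tool_rot: [0.0, 0.676, 0.737, -0.0]
wrist_force: [1.0, -5.6, 1.3]
width: 0.651
```

```bash
python3 - <<'E'
from h import *
tops()
look("side",["foot_tip"])
E
```

```text
meter 0 ((0.0, 0.0), (0.0, 0.0), 0.0)
twin 684 ((0.6835225224494934, 0.21243956685066223), (0.11062541604042053, 0.02991989068686962), 4.637725830078125)
remaining along normal 0.15182407578229903
side foot_tip tip [ 0.411  0.213 -0.001] 0.31
```

Emit:
arm_command(linear=[[0.001,0,0],[0.001,0,0],[0,0,0]], rotation=[[0,0,0],[0,0,0],[0,0,0]], hand=[0.06,0.06,0.06])

```text
clock: 15.55
ee_pos: [0.4722, 0.1016, 0.0318]
tool_rot: [0.001, 0.676, 0.737, -0.001]
wrist_force: [1.9, -8.5, 4.2]
width: 0.653
```

The force is rising and the tool lags its command, so this is contact. I'll press a little further to seat it squarely.

Emit:
arm_command(linear=[[0.001,0,0],[0.001,0,0],[0,0,0]], rotation=[[0,0,0],[0,0,0],[0,0,0]], hand=[0.06,0.06,0.06])

```text
clock: 15.92
ee_pos: [0.4722, 0.1017, 0.0318]
tool_rot: [0.002, 0.677, 0.736, -0.002]
wrist_force: [1.5, -12.6, 6.4]
width: 0.655
```

Emit:
arm_command(linear=[[0.001,0,0],[0,0,0],[0,0,0]], rotation=[[0,0,0],[0,0,0],[0,0,0]], hand=[0.06,0.06,0.06])

```text
clock: 16.3
ee_pos: [0.4721, 0.1018, 0.0318]
tool_rot: [0.002, 0.677, 0.736, -0.003]
wrist_force: [0.9, -14.3, 7.4]
width: 0.653
```

It's seated: no further motion and the force is up to 14 N. Now I'll back off, raise the tool and swing clear of the top camera.

Emit:
arm_command(linear=[[-0.004,0,0],[-0.01,0,0],[-0.03,0,0],[-0.05,0,0],[-0.05,0,0],[-0.02,0,-0.05],[0,0,-0.06],[-0.03,0,-0.06],[-0.05,0.01,0],[-0.05,0.01,0],[-0.05,0.01,0],[0,0,0]], rotation=[[0,0,0],[0,0,0],[0,0,0],[0,0,0],[0,0,0],[0,0,0],[0,0,0],[0,0,0],[0,0,5],[0,0,5],[0,0,5],[0,0,0]], hand=[0.06,0.06,0.06,0.06,0.06,0.06,0.06,0.06,0.06,0.06,0.06,0.06])

```text
clock: 17.8
ee_pos: [0.5179, -0.2395, 0.197]
tool_rot: [0.0, 0.769, 0.64, 0.0]
wrist_force: [-0.3, 0.0, -0.3]
width: 0.653
```

```bash
python3 - <<'E'
from h import *
p=tops("t4.png")
for l in("board","jar","twin"):
    for d in tip_of(l,p)[:1]: print(l,w(p,d["xyz"]).round(3))
look("side",["foot_tip","board","jar","twin"])
E
```

```text
meter 791 ((0.4667021632194519, 0.19603221118450165), (0.10974299907684326, 0.029683226719498634), 4.8841633796691895)
twin 679 ((0.6837794780731201, 0.2121845781803131), (0.10998199135065079, 0.029257750138640404), 5.284516334533691)
remaining along normal -0.0029032770484685873
jar [ 0.726 -0.046 -0.002]
twin [ 0.686  0.226 -0.002]
side foot_tip tip [0.473 0.113 0.026] 0.63
side board tip [ 0.566 -0.329 -0.001] 0.63
side jar tip [ 0.725 -0.043 -0.002] 0.59
side jar tip [0.41  0.209 0.002] 0.32
side twin tip [0.682 0.234 0.001] 0.66
side twin tip [0.47  0.111 0.027] 0.27
```

View pics/t4.png

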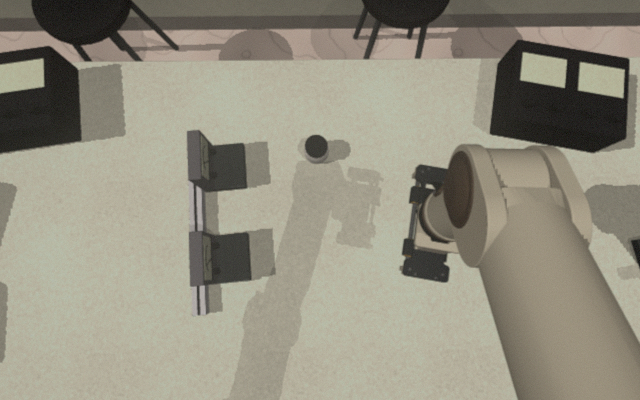

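The top view shows the meter standing at about (215,258) with its back on the rail at x≈200, in line with the twin. The jar and twin haven't moved.

```bash
python3 -c "
from workcell import *
print(sign_off())"
```

```text
the job is handed in; nothing more can be done
None
```

The fallen meter is standing on its foot again, with its back against the rail, and I handed the job in at about 18 s of the 59 s allowed. I tipped it by pushing the top edge of the foot away from the rail with the fingers shut. I then pushed the foot about 180 mm square to the rail with two spread fingers until it stopped (wrist force about 16 N, no further motion). I then backed the arm off, clear of everything.

**Last checks:**
- **Angle:** the meter's top edge lies at 4.9° and the rail at 5.0°, so the back is square to it.
- **Distance:** the back is at y ≈ 0.210 m, and the rail face there is at about 0.209 m.
- **Other objects:** the twin, jar and board read where they were at the start, within measurement noise. In the last top picture the board was hidden by the arm, but the side camera found it unmoved.

**One disagreement:** measured against the twin, the meter came out about 3 mm beyond the twin's line. I put that down to calibration error and did not check it further, because the push force and the direct rail measurement both indicate contact.

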